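# Pull down the cabinet hatch with the hook pole

## Task

Take the hook pole that lies loosely on its clip holder, hook it into the eye of the cabinet's hatch and swing the hatch fully down with it. Then unhook the pole and press it into the holder until both pairs of sprung tabs have snapped over its rod, and let go. Keep the gripper itself off the cabinet and hatch, and leave the tube, spool and vise where they stand.

Things in the scene. Friction and masses are not known exactly. Their poses are not given: they have to be found in the camera images.
- cabinet: Grey open-backed cabinet on the bench, 160 deep (x) x 300 wide (y) x 290 high, its compartment in the upper half. Origin: centre of its underside; x points from the front (hatch) to the back, z up. The hatch, an aluminium plate 270 wide x 110 high x 10 thick, closes the front; it is hinged along its lower edge, 85 in front of the origin and 172 up, and its top swings out and down.
- flap (a joint): Hatch angle: 0 shut (upright), growing as it swings down; 1.35 rad is fully down, at its stop. Starts at 0 to 0.12. The hinge is stiff: a steady pull of some 3 to 5 N at the eye moves it slowly; it stays where it is left up to about 0.7 rad; beyond about 1 rad its weight sinks it slowly by itself to the stop (up to some 5 s).
- flap_hinge (a point): Middle of the hatch's hinge axis. The point turns with the hatch: y along the hinge, z from the hinge up the plate to its free edge, -x out of the plate's outer face.
- eye (a point): Centre of the steel eye at the middle of the hatch's free edge: x = -29, z = +129 in the frame of flap_hinge (same axes). A ring, hole 36 wide, wire 6 thick, on a stem. With the hatch shut it slants 45 degrees, the side nearest the robot highest; at 0.79 rad it is level. A pin pointing straight down enters from above and can stay in all the way down. Nothing stands above or in front of it.
- pole: Hook pole, 210 long, about 0.12 kg. Origin on its axis amid its wooden grip; x along it to the hook, z up. Grip: bar 64 long (x), 20 wide (y), 28 high, centred on the origin, to be grasped across y from above. Rod 16 thick from x = -90 to +84, then 10 thick to +120, where a pin 8 thick turns down (-z), ending 48 below the axis. Starts loose on the tabs' flared tops, 12 to 19 above its home.
- hook (a point): Point on the hook pin 26 below the pole's axis, at x = +120 in the pole's frame, 22 above the pin's end. Hooked: this point within 27 of the eye's centre. Held there with the pole level, the pole clears the ring at every hatch angle.
- pole_front (a point): Point on the pole's axis, x = +55 in the pole's frame: where the front pair of tabs holds the rod.
- pole_back (a point): Point on the pole's axis, x = -55 in the pole's frame: where the back pair of tabs holds the rod.
- holder: Clip holder fixed to the bench: wooden base 170 x 70 x 14, origin under its centre, x along the pole. At x = -55 and +55: a post, top 62 up, and at both its y sides a grey sprung tab 14 wide, with an inward nose 79 up and a flared lead-in to 105. Free for fingers between the stations. Pressed straight down with 10 to 20 N, the rod spreads the tabs, which snap back over it when it is home.
- seat (a point): Where the origin of the pole lies when it is home in the holder: 70 above the bench, over the holder's origin, same axes as the holder.
- tube: Bystander: aluminium tube standing upright, 50 diameter, 110 high. Origin: centre of its underside.
- spool: Bystander: grey plastic spool, 90 diameter, 50 high. Origin: centre of its underside.
- vise: Bystander: small grey vise, 100 x 50, 52 high. Origin: centre of its underside.
There are look-alikes about, which are no part of the job. There is more than one size of the pole; the job needs the largest. There is more than one size of the holder; the one meant has the size given above.

How it is judged (in metres and radians):
On the way, in this order (a step that is already met when the one before it is completed fails the run):
1. the hook is in the eye of the still upright hatch (hook point within 27 mm of the eye's centre, hatch below 0.3 rad) (distance between hook and eye below 0.027 m and value of joint flap below 0.3 rad), for 0.1 s.
2. the hatch is pulled past 0.6 rad with the hook in the eye (distance between hook and eye below 0.027 m and value of joint flap above 0.6 rad), for 0.1 s.
3. the hatch is fully down (past 1.25 rad) (value of joint flap above 1.25 rad), for 0.2 s.
At the end, for the whole second after the job is handed in: The hatch is down (past 1.25 rad of 1.35), and the pole is at rest home in the holder: its axis 66 to 74 mm above the holder's underside at both tab stations and within 6 mm of the holder's centre line, its grip between the stations (value of joint flap above 1.25 rad and z of pole_front in the frame of holder between 0.066 and 0.074 m and z of pole_back in the frame of holder between 0.066 and 0.074 m and y of pole_front in the frame of holder between -0.006 and 0.006 m and y of pole_back in the frame of holder between -0.006 and 0.006 m and horizontal distance between pole and seat below 0.03 m and linear speed of pole below 0.02 m/s); the robot touches nothing.
It fails at once if the gripper or arm itself pushes on the cabinet or its hatch (more than 2 N) (contact force between any of the fingers, the arm and cabinet above 2 N).
It fails at once if the tube, spool or vise is shifted by more than 30 mm (distance of any of tube, spool, vise from where it was at the start of the episode above 0.03 m).
It also fails if it takes over 70 s, if anything falls off the work surface, if the arm or the gripper's body presses on something with over 40 N, if the wrist force passes 120 N, or if a joint passes its speed limit or range.

## Robot

A 6-joint arm with a two-finger parallel gripper is mounted at the origin on the work surface. World frame = base frame: x ahead of the robot, y to its left, z up, the work surface at z = 0. Lengths are in m, angles in degrees, forces in N, time in s.
With the tool pointing down it reaches from about 0.375 to 0.9 m from the base axis. Payload 3.1 kg.
Tool frame: the origin (TCP) lies on the front face of the gripper's body, between the roots of the fingers; the fingertips stand 70 mm ahead of it and the grasp point (between the pads) lies 51 mm ahead of it (bot.tip_extent is the distance from the TCP to the fingertips, in m); z points along the fingers, x is the direction in which the jaws open and shut, and the axes are right-handed (so a half turn about z gives the same grasp; the last joint's range is limited). The gripper opens to 87 mm and grips with 3 to 60 N. Pads are 19 mm wide; open, the fingers measure 117 mm over their backs; the gripper's body (75 mm by 190 mm) begins 51 mm behind the grasp point.
Start: joints at [-73.425, 30.224, 82.088, -0, 67.689, -10.227], TCP at [0.282, -0.558, 0.292] pointing down, gripper open.
Joint ranges: [-176.69, 176.69], [-43.24, 126.21], [12.49, 139.97], [-82, 262], [0, 151.66], [-163.58, 163.58]. Speed limits (degrees/s): [159.86, 159.86, 180, 180, 180, 180].

## Interface

Orientations are given as a 3x3 rotation matrix whose columns are the frame's x, y, z axes.
In Python, from rig import bot, viewer, ticket gives the robot as it stands. The module is installed in compiled form; this text tells all that it offers.
- The arm moves only by the tool arm_command, never from a script. Its argument "targets" is a list of rows, each an object with "rot": the turn, a rotation vector about the tool's x, y, z in degrees, a list of three; "offset": the shift along the tool's x, y, z in cm, a list of three; "gripper": the closure, from 0 (fully open) to 1 (shut). A call has 1 to 8 rows; each row is the pose to reach, as a shift and turn from the pose commanded when the call began, along the tool's axes at that moment; what a row does not reach only later rows make up. A row lasts 1/10 s, in which the tool goes at most 50 mm and 8.59 degrees, less where a joint would pass 70% of its speed; a pose out of reach is approached as far as the arm can. A call with a gripper value outside its range is refused whole. The fingers move at their own pace and stop on an object; the grip force is fixed at half the most. Time passes only in rows, so rows that repeat a pose let the fingers close. It gives the time, the measured TCP pose, the force and the opening at its end, in the units of the state.
- bot.read_state(): the state, without advancing time (a new reading comes with each control period).
- viewer.capture(name): name is "side" or "top" or "wrist"; returns a dict with "frame" (384x512x3 uint8, red, green, blue), "fx", "fy", "cx", "cy" (pixels), "view" (4x4, takes a point from world to camera coordinates). Camera axes: x right, y down, z forward; pixel columns grow to the right and rows downward; lengths in m; the calibration is good to about 2 mm. The wrist camera is an equidistant fisheye: a pixel r from the principal point sees the ray r / f radians off the axis. A picture is of the moment at which its call begins. There is no depth.
- ticket.hand_in(): hands the job in, once; it reports no verdict.
The state is a dict: "time_s": time; "joint_positions": joint angles; "qvel": joint speeds; "tau": joint torques, N m; "position": TCP position; "tcp_rot": TCP orientation; "force": force on the tool from outside, world axes, zero at the start; "moment": the same for the moment, N m; "opening": opening from 0.0 (shut) to 1.0 (fully open).
Only numpy, scipy, OpenCV 4.12 (cv2) and the standard library are available. Lean on these libraries where they do the work, as an engineer would, in place of code of your own. Each camera call takes 0.05 s, during which the arm holds its last target. There are 200 camera calls.

## Working session

There is one attempt and no reset: what is moved stays moved. The work goes in short steps, Python scripts to look and compute and a tool call to move; the robot and the scene stay as the last step left them, time stands still between calls to the robot, and variables do not carry over. Pictures are saved under pics/ and viewed, about 8 in all and at most 12, crops included, and the job is handed in when it is done.

Besides the shell and the picture viewer there is one more tool, called after "Call:" in YAML: its name, and indented under it one key for each argument. arm_command: Moves the arm, as the interface text tells. Its arguments: {"type":"object","properties":{"targets":{"type":"array"}},"required":["targets"]}

```bash
mkdir -p pics; python3 - <<'E'
from rig import bot, viewer
import cv2, numpy as np, pickle
s=bot.read_state(); print(s)
d={}
for n in ("side","top","wrist"):
    c=viewer.capture(n); d[n]=c
    print(n,c['fx'],c['fy'],c['cx'],c['cy']); print(np.round(c['view'],4).tolist())
pickle.dump(d,open('c0.pkl','wb'))
for n in d:
    cv2.imwrite(f'pics/{n}0.png',cv2.resize(d[n]['frame'][:,:,::-1],(800,600),interpolation=cv2.INTER_CUBIC))
E
```

```text
{'time_s': 0.0, 'joint_positions': array([-7.34253398e+01,  3.02782532e+01,  8.21584712e+01, -1.69584529e-03,
        6.76878365e+01, -1.02282479e+01]), 'qvel': array([-0.00660176,  0.11498239,  0.01056042,  0.07325411,  0.01447304,
       -0.00440415]), 'tau': array([-6.95508716e-04, -4.40045106e+01, -1.76589704e+01,  6.31265296e-02,
        5.83059294e-02, -1.55590633e-04]), 'position': array([ 0.28166474, -0.55726421,  0.29126754]), 'tcp_rot': array([[ 4.50932208e-01, -8.92557968e-01, -6.46407876e-04],
       [-8.92555626e-01, -4.50932528e-01,  2.07585172e-03],
       [-2.14430433e-03, -3.59113413e-04, -9.99997636e-01]]), 'force': array([ 0.21190734,  0.80963578, -0.1686693 ]), 'moment': array([-0.03901234, -0.01893639, -0.05107864]), 'opening': 1.000333606521506}
side 364.5281261370251 364.5281261370251 254.96912006819255 189.55042680720047
[[0.9945, -0.1041, 0.0053, -0.5068], [-0.0564, -0.5803, -0.8124, 0.1857], [0.0877, 0.8077, -0.5831, 1.0068], [0.0, 0.0, 0.0, 1.0]]
top 404.5389625180928 404.5389625180928 253.05170583234212 195.53206747646428
[[-0.0079, -0.9997, -0.0236, 0.0475], [-0.9803, 0.0124, -0.197, 0.5525], [0.1972, 0.0216, -0.9801, 1.4049], [0.0, 0.0, 0.0, 1.0]]
wrist 297.3186396354542 297.3186396354542 251.79888388758306 191.4253123134007
[[0.4503, -0.8929, -0.002, -0.6236], [-0.8632, -0.4359, 0.2549, -0.0313], [-0.2285, -0.113, -0.967, 0.3915], [0.0, 0.0, 0.0, 1.0]]
```

View pics/side0.png

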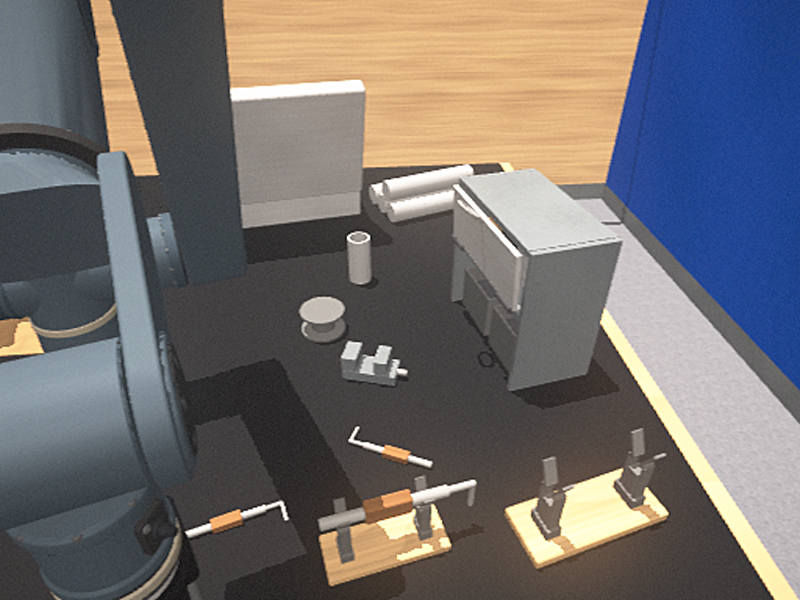

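View pics/top0.png

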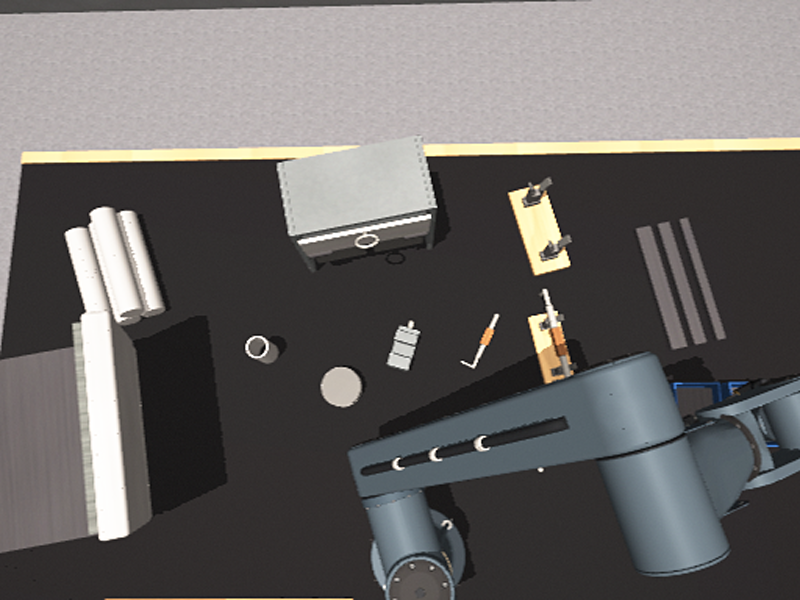

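The side view shows the largest pole on the nearer holder, with grip at (388,503) and hook corner at (474,484). A second, empty holder is at (590,515), the cabinet at (540,280), and the tube, spool and vise at (358,258), (322,318) and (370,365). In the top view the eye is at (367,240), the hook corner at (546,292) and the arm hides the pole's rear.

```bash
cat > h.py <<'E'
import numpy as np, cv2
from scipy.optimize import least_squares
def proj(c,P):
    p=c['view']@np.r_[P,1]; p=p[:3]
    if c.get('fish'):
        r=np.hypot(p[0],p[1]); t=np.arctan2(r,p[2]); q=p[:2]/max(r,1e-9)*t
    else: q=p[:2]/p[2]
    return np.array([c['fx']*q[0]+c['cx'],c['fy']*q[1]+c['cy']])
def ray(c,uv):
    q=(np.array(uv)-[c['cx'],c['cy']])/c['fx']
    if c.get('fish'):
        t=np.hypot(*q); d=np.r_[q/max(t,1e-9)*np.sin(t),np.cos(t)]
    else: d=np.r_[q,1]
    R=c['view'][:3,:3]; return -R.T@c['view'][:3,3], R.T@d
def onz(c,uv,z):
    o,d=ray(c,uv); return o+d*(z-o[2])/d[2]
def tri(*obs):  # (cam,uv) pairs
    f=lambda P: np.concatenate([proj(c,P)-uv for c,uv in obs])
    r=least_squares(f,[.5,-.2,.1]); return r.x, np.abs(r.fun).max()
E
python3 - <<'E'
from h import *
import pickle
d=pickle.load(open('c0.pkl','rb')); d['wrist']['fish']=1
S,T,W=d['side'],d['top'],d['wrist']; k=1/1.5625
u=lambda x,y:np.array([x,y])*k
p=lambda n,v: print(n,np.round(v,4) if not isinstance(v,tuple) else (np.round(v[0],4),round(v[1],2)))
p('hook corner',tri((S,u(474,484)),(T,u(546,292))))
p('grip front end',tri((S,u(411,496)),(T,u(556,330))))
p('eye',tri((S,u(463,203)),(T,u(367,240))))
for n,a in dict(A=(331,583),B=(451,549),C=(543,566),D=(667,520),E=(507,512)).items(): p('side base z0 '+n,onz(S,u(*a),0.007))
for n,a in dict(near_tl=(529,316),near_tr=(561,313),far_tl=(508,190),far_bl=(535,275),far_br=(569,266)).items(): p('top base '+n,onz(T,u(*a),0.014))
for n,a in dict(tl=(277,164),tr=(421,136),bl=(289,237),br=(436,210)).items(): p('cab top '+n,onz(T,u(*a),0.29))
p('vise',onz(S,u(370,372),.02));p('spool',onz(T,u(341,387),.05));p('tube',onz(T,u(258,348),.11))
print(np.round(proj(W,[.45,-.33,.05]),0))
E
```

```text
hook corner (array([ 0.578 , -0.2984,  0.0912]), np.float64(1.5))
grip front end (array([ 0.4907, -0.3136,  0.0988]), np.float64(1.73))
eye (array([0.6282, 0.0904, 0.3128]), np.float64(1.01))
side base z0 A [ 0.3831 -0.3682  0.007 ]
side base z0 B [ 0.5464 -0.3379  0.007 ]
side base z0 C [ 0.6642 -0.3739  0.007 ]
side base z0 D [ 0.8621 -0.3257  0.007 ]
side base z0 E [ 0.6373 -0.29    0.007 ]
top base near_tl [ 0.5322 -0.2721  0.014 ]
top base near_tr [ 0.5384 -0.3475  0.014 ]
top base far_tl [ 0.8474 -0.2363  0.014 ]
top base far_bl [ 0.6315 -0.2913  0.014 ]
top base far_br [ 0.6525 -0.3733  0.014 ]
cab top tl [0.8023 0.275  0.29  ]
cab top tr [ 0.8579 -0.0184  0.29  ]
cab top bl [0.6471 0.2466 0.29  ]
cab top br [ 0.6986 -0.0457  0.29  ]
vise [0.4582 0.0084 0.02  ]
spool [0.3674 0.1667 0.05  ]
tube [0.4504 0.3443 0.11  ]
[147. -26.]
```

View pics/wrist0.png

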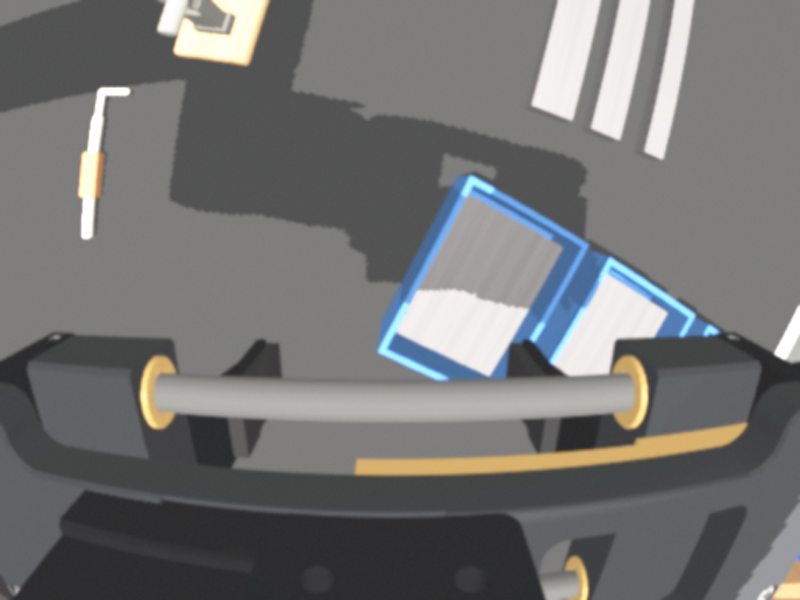

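The wrist view shows only the near end of the holder at the top edge, at (220,25). The near holder measures about 166 x 75 mm, so it is the right size; the far one is over 200 mm long. I'm moving above the pole, with the jaws turned across it.

Call:
arm_command:
  targets:
    - {"rot":[0,0,5],"offset":[-2,-4,0],"gripper":0}
    - {"rot":[0,0,10],"offset":[-4,-8,0],"gripper":0}
    - {"rot":[0,0,16.8],"offset":[-6,-12,0],"gripper":0}
    - {"rot":[0,0,16.8],"offset":[-8,-16,0],"gripper":0}
    - {"rot":[0,0,16.8],"offset":[-9,-20,0],"gripper":0}
    - {"rot":[0,0,16.8],"offset":[-9,-24,0],"gripper":0}
    - {"rot":[0,0,16.8],"offset":[-9,-26,0],"gripper":0}
    - {"rot":[0,0,16.8],"offset":[-9,-26,0],"gripper":0}

```text
time_s: 0.95
position: [0.4755, -0.3584, 0.292]
tcp_rot: [[0.178, -0.984, 0.001], [-0.984, -0.178, 0.0], [-0.0, -0.001, -1.0]]
force: [-0.3, -0.9, -0.4]
opening: 1.005
```

```bash
cat >> h.py <<'E'
import pickle
def shot(tag,names):
    from rig import viewer
    d={}
    for n in names:
        c=viewer.capture(n); c['fish']=(n=='wrist'); d[n]=c
    pickle.dump(d,open(tag+'.pkl','wb')); return d
def load(tag): return pickle.load(open(tag+'.pkl','rb'))
E
python3 -c "
from h import *
d=shot('A',['wrist','top'])"
```

Call:
arm_command:
  targets:
    - {"rot":[0,0,0],"offset":[-4,0,0],"gripper":0}
    - {"rot":[0,0,0],"offset":[-8,0,0],"gripper":0}
    - {"rot":[0,0,0],"offset":[-8,0,0],"gripper":0}
    - {"rot":[0,0,0],"offset":[-8,0,0],"gripper":0}

```text
time_s: 1.45
position: [0.4585, -0.2818, 0.2925]
tcp_rot: [[0.173, -0.985, -0.0], [-0.985, -0.173, -0.001], [0.001, 0.0, -1.0]]
force: [-0.3, -1.0, -0.6]
opening: 0.999
```

```bash
python3 - <<'E'
from h import *
d=shot('B',['wrist','side']); a=load('A')
im=np.hstack([x['wrist']['frame'][0:300,110:390,::-1] for x in (a,d)])
print(im.shape)
cv2.imwrite('pics/w1.png',cv2.resize(im,(800,428),interpolation=cv2.INTER_CUBIC))
E
```

```text
(300, 560, 3)
```

View pics/w1.png

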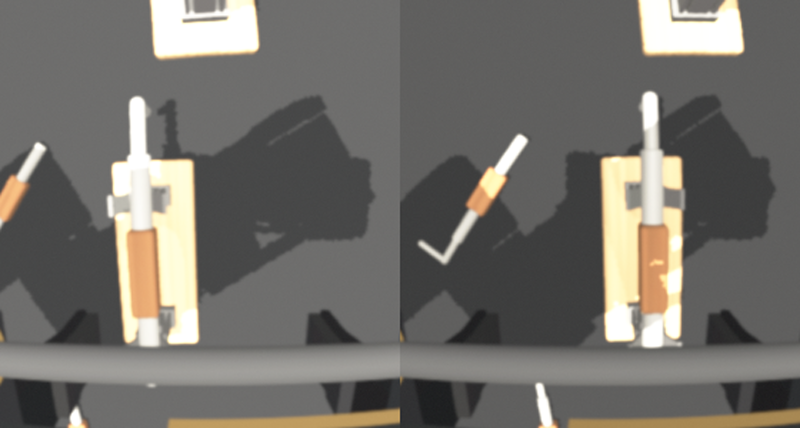

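The crops show the pole level on the holder. The grip runs from (142,231) to (147,317) on the left and from (654,226) to (652,313) on the right; base corners are clear in both.

```bash
python3 - <<'E'
from h import *
A=load('A')['wrist'];B=load('B')['wrist'];k=1/1.4286
a=lambda x,y:(110+x*k,y*k); b=lambda x,y:(110+(x-400)*k,y*k)
L={'gripF':((142.5,231),(654,226)),'gripB':((146.5,317),(652.5,313)),'rodfront':((140,158),(652,151)),'hook':((137,100),(650,95)),
'bFL':((112,161),(602,157)),'bFR':((193,159),(681,156)),'bBL':((124,343),(606,340)),'bBR':((199,343),(682,339))}
P={}
for n,(x,y) in L.items():
    p,e=tri((A,a(*x)),(B,b(*y))); P[n]=p; print(n,np.round(p,4),round(e,2))
f=lambda p,q:np.degrees(np.arctan2(*(p-q)[1::-1]))
print('pole yaw',f(P['gripF'],P['gripB']),f(P['hook'],P['gripB']),'len',np.linalg.norm(P['gripF']-P['gripB']))
g=(P['gripF']+P['gripB'])/2; c=(P['bFL']+P['bFR']+P['bBL']+P['bBR'])/4
print('grip',g,'base',c,'yaw',f(P['bFL'],P['bBL']),f(P['bFR'],P['bBR']),f(P['bFL'],P['bFR'])+-90)
E
```

```text
gripF [ 0.4901 -0.3128  0.0929] 0.03
gripB [ 0.4267 -0.3248  0.0925] 0.21
rodfront [ 0.5409 -0.3022  0.0887] 0.62
hook [ 0.5802 -0.2935  0.0908] 0.14
bFL [ 0.5327 -0.2683  0.0192] 0.57
bFR [ 0.5462 -0.337   0.0095] 0.05
bBL [ 0.3664 -0.3013  0.0168] 0.1
bBR [ 0.3811 -0.3718  0.0204] 0.23
pole yaw 10.720649117438056 11.506324215901126 len 0.06451826703626867
grip [ 0.45841826 -0.31878491  0.09272067] base [ 0.45662782 -0.31959658  0.01645626] yaw 11.20916214995938 11.905919394554632 11.138896146941832
```

Call:
arm_command:
  targets:
    - {"rot":[0,0,-1.2],"offset":[3.6,0.6,2],"gripper":0}
    - {"rot":[0,0,-1.2],"offset":[3.6,0.6,5],"gripper":0}
    - {"rot":[0,0,-1.2],"offset":[3.6,0.6,8],"gripper":0}
    - {"rot":[0,0,-1.2],"offset":[3.6,0.6,11],"gripper":0}
    - {"rot":[0,0,-1.2],"offset":[3.6,0.6,13],"gripper":0}
    - {"rot":[0,0,-1.2],"offset":[3.6,0.6,15],"gripper":0}
    - {"rot":[0,0,-1.2],"offset":[3.6,0.6,15.6],"gripper":0}
    - {"rot":[0,0,-1.2],"offset":[3.6,0.6,15.6],"gripper":0}

```text
time_s: 2.35
position: [0.4594, -0.3189, 0.1353]
tcp_rot: [[0.193, -0.981, -0.001], [-0.981, -0.193, 0.001], [-0.001, 0.001, -1.0]]
force: [-0.3, -1.1, -0.2]
opening: 1.0
```

Call:
arm_command:
  targets:
    - {"rot":[0,0,0],"offset":[0,0,0],"gripper":0.5}
    - {"rot":[0,0,0],"offset":[0,0,0],"gripper":0.8}
    - {"rot":[0,0,0],"offset":[0,0,0],"gripper":1}
    - {"rot":[0,0,0],"offset":[0,0,0],"gripper":1}
    - {"rot":[0,0,0],"offset":[0,0,0],"gripper":1}
    - {"rot":[0,0,0],"offset":[0,0,0],"gripper":1}
    - {"rot":[0,0,0],"offset":[0,0,0],"gripper":1}
    - {"rot":[0,0,0],"offset":[0,0,0],"gripper":1}

```text
time_s: 3.15
position: [0.4598, -0.3179, 0.1362]
tcp_rot: [[0.194, -0.981, -0.0], [-0.981, -0.194, 0.0], [-0.0, 0.0, -1.0]]
force: [0.6, 0.3, 0.7]
opening: 0.358
```

Call:
arm_command:
  targets:
    - {"rot":[0,0,0],"offset":[0,0,0],"gripper":1}
    - {"rot":[0,0,0],"offset":[0,0,0],"gripper":1}
    - {"rot":[0,0,0],"offset":[0,0,0],"gripper":1}
    - {"rot":[0,0,0],"offset":[0,0,0],"gripper":1}
    - {"rot":[0,0,0],"offset":[0,0,0],"gripper":1}

```text
time_s: 3.65
position: [0.4598, -0.318, 0.1362]
tcp_rot: [[0.194, -0.981, -0.0], [-0.981, -0.194, -0.0], [0.0, 0.0, -1.0]]
force: [0.7, 0.6, -1.3]
opening: 0.224
```

Call:
arm_command:
  targets:
    - {"rot":[0,0,0],"offset":[0,0,-2],"gripper":1}
    - {"rot":[0,0,0],"offset":[0,0,-5],"gripper":1}
    - {"rot":[0,0,0],"offset":[0,0,-9],"gripper":1}
    - {"rot":[0,0,0],"offset":[0,0,-13],"gripper":1}
    - {"rot":[0,0,0],"offset":[0,0,-17],"gripper":1}
    - {"rot":[0,0,0],"offset":[-2,-0.7,-21],"gripper":1}
    - {"rot":[0,0,0],"offset":[-5,-1.7,-24],"gripper":1}
    - {"rot":[0,0,0],"offset":[-8,-2.7,-27],"gripper":1}

```text
time_s: 4.45
position: [0.4703, -0.2333, 0.4075]
tcp_rot: [[0.193, -0.981, 0.0], [-0.981, -0.193, 0.0], [-0.0, -0.0, -1.0]]
force: [1.0, 0.7, -1.5]
opening: 0.223
```

Call:
arm_command:
  targets:
    - {"rot":[0,0,0],"offset":[-4,-1.3,-2],"gripper":1}
    - {"rot":[0,0,0],"offset":[-8,-2.7,-4],"gripper":1}
    - {"rot":[0,0,0],"offset":[-12,-4,-5],"gripper":1}
    - {"rot":[0,0,0],"offset":[-16,-5.3,-5],"gripper":1}
    - {"rot":[0,0,0],"offset":[-19,-6.3,-5],"gripper":1}
    - {"rot":[0,0,0],"offset":[-20,-6.7,-5],"gripper":1}
    - {"rot":[0,0,0],"offset":[-20,-6.7,-5],"gripper":1}
    - {"rot":[0,0,0],"offset":[-20,-6.7,-5],"gripper":1}

```text
time_s: 5.25
position: [0.4975, -0.0258, 0.4559]
tcp_rot: [[0.194, -0.981, -0.001], [-0.981, -0.194, -0.001], [0.001, 0.001, -1.0]]
force: [-0.2, -0.3, -1.1]
opening: 0.222
```

```bash
python3 -c "
from h import *
d=shot('C',['wrist','top','side'])"
```

Call:
arm_command:
  targets:
    - {"rot":[0,0,0],"offset":[-3,-1,0],"gripper":1}
    - {"rot":[0,0,0],"offset":[-6,-2,0],"gripper":1}
    - {"rot":[0,0,0],"offset":[-8,-3,0],"gripper":1}
    - {"rot":[0,0,0],"offset":[-8,-3,0],"gripper":1}
    - {"rot":[0,0,0],"offset":[-8,-3,0],"gripper":1}

```text
time_s: 5.9
position: [0.5116, 0.0584, 0.456]
tcp_rot: [[0.194, -0.981, -0.001], [-0.981, -0.194, -0.001], [0.001, 0.001, -1.0]]
force: [0.4, -0.5, -0.8]
opening: 0.227
```

```bash
python3 - <<'E'
from h import *
d=shot('D',['wrist','side','top']); a=load('C')
# wrist crops around eye/hook, both places; side crop below
wc=[x['wrist']['frame'][0:280,130:370,::-1] for x in (a,d)]
cv2.imwrite('pics/w2.png',cv2.resize(np.hstack(wc),(800,467),interpolation=cv2.INTER_CUBIC))
E
```

```text
(no output)
```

View pics/w2.png

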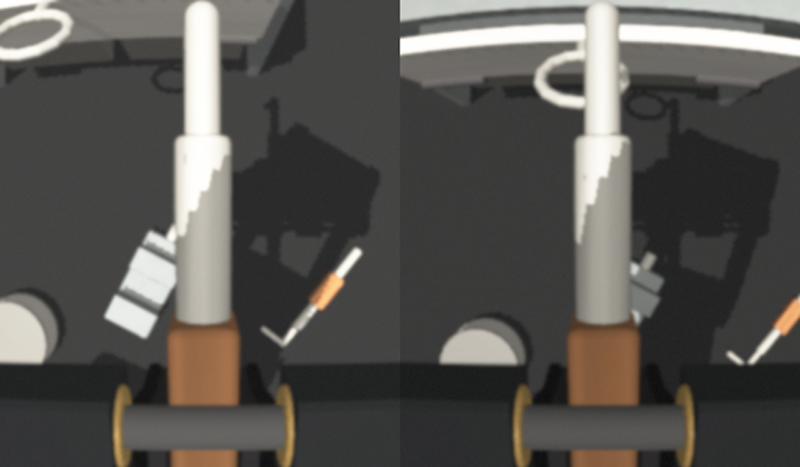

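The pole is held straight. In D (right half) the eye's ring spans x 535–630 around (582,80), with the hook corner at (602,5). In C the ring is clipped at the left edge, so I'm taking zoomed crops of the eye from the other views.

```bash
python3 - <<'E'
from h import *
c0=load('c0');C=load('C');D=load('D')
def cr(f,u,v): return cv2.resize(f['frame'][v:v+48,u:u+66,::-1],(396,288),interpolation=cv2.INTER_CUBIC)
ims=[cr(C['wrist'],115,0),cr(c0['side'],280,110),cr(c0['top'],202,130),cr(D['wrist'],205,20)]
cv2.imwrite('pics/z.png',np.vstack([np.hstack(ims[:2]),np.hstack(ims[2:])]))
E
```

```text
(no output)
```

View pics/z.png

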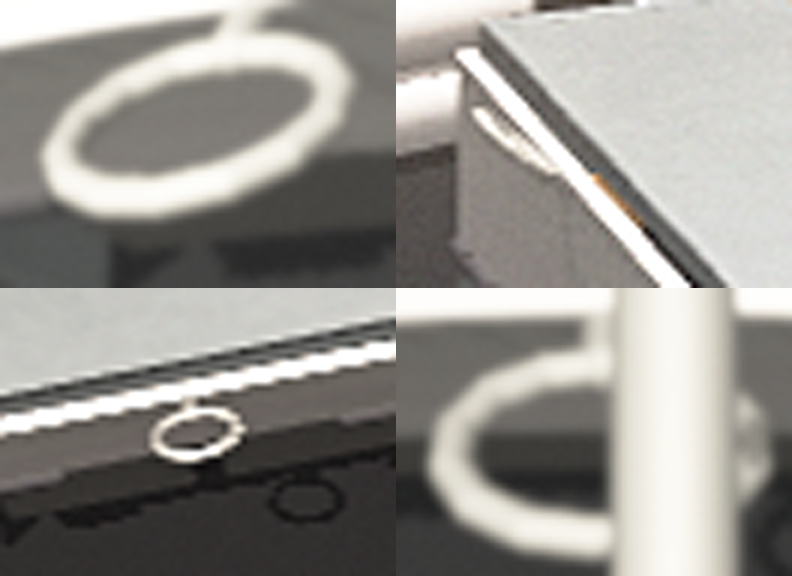

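The eye's ring is clear: centre (198,124) in C-wrist, (197,433) in top, (599,451) in D-wrist, and nearly edge-on at (516,141) in side.

```bash
python3 - <<'E'
from h import *
c0=load('c0');C=load('C')['wrist'];D=load('D')['wrist']
o={'C':(C,(115+198/6,124/6)),'D':(D,(205+203/6,20+163/6)),'T':(c0['top'],(202+197/6,130+145/6)),'S':(c0['side'],(280+119/6,110+142/6))}
for s in ('CD','CT','DT','CDT','CDTS'):
    p,e=tri(*[o[i] for i in s]); print(s,np.round(p,4),round(e,2))
# hook corner (pole axis x~+.12) in wrist D/C and its expected position
from rig import bot
s=bot.read_state(); R=s['tcp_rot']; print(s['position'])
h=s['position']-R[:,1]*.12+R[:,2]*.051; print('hook axis expected',h, 'px D',proj(D,h))
for x in (0.084,-.0):
    P=s['position']-R[:,1]*x+R[:,2]*.051; print(x,(proj(D,P)-[130,0])*1.667+[400,0])
print((proj(D,h)-[130,0])*1.667+[400,0])
E
```

```text
CD [0.6338 0.0935 0.2997] 0.08
CT [0.6321 0.0908 0.3061] 0.12
DT [0.6328 0.093  0.304 ] 0.68
CDT [0.6337 0.0933 0.3002] 0.7
CDTS [0.634  0.0934 0.2996] 1.13
[0.51145073 0.05799059 0.45615789]
hook axis expected [0.62919079 0.08106016 0.40510818] px D [253.183847    14.09700342]
0.084 [605.28400537 140.28997214]
-0.0 [604.83934376 411.91220221]
[605.34747294  23.4997047 ]
```

Call:
arm_command:
  targets:
    - {"rot":[0,0,0],"offset":[-1.1,-0.65,0],"gripper":1}
    - {"rot":[0,0,0],"offset":[-1.1,-0.65,1],"gripper":1}
    - {"rot":[0,0,0],"offset":[-1.1,-0.65,2],"gripper":1}
    - {"rot":[0,0,0],"offset":[-1.1,-0.65,3],"gripper":1}
    - {"rot":[0,0,0],"offset":[-1.1,-0.65,4],"gripper":1}
    - {"rot":[0,0,0],"offset":[-1.1,-0.65,4.5],"gripper":1}

```text
time_s: 6.65
position: [0.5151, 0.0713, 0.4095]
tcp_rot: [[0.194, -0.981, -0.003], [-0.981, -0.194, 0.0], [-0.001, 0.003, -1.0]]
force: [-0.0, 1.0, -1.2]
opening: 0.229
```

Call:
arm_command:
  targets:
    - {"rot":[0,0,0],"offset":[0,0,0.6],"gripper":1}
    - {"rot":[0,0,0],"offset":[0,0,1.2],"gripper":1}
    - {"rot":[0,0,0],"offset":[0,0,1.8],"gripper":1}
    - {"rot":[0,0,0],"offset":[0,0,2.4],"gripper":1}
    - {"rot":[0,0,0],"offset":[0,0,3],"gripper":1}
    - {"rot":[0,0,0],"offset":[0,0,3.4],"gripper":1}
    - {"rot":[0,0,0],"offset":[0,0,3.4],"gripper":1}
    - {"rot":[0,0,0],"offset":[0,0,3.4],"gripper":1}

```text
time_s: 7.45
position: [0.5158, 0.0713, 0.3773]
tcp_rot: [[0.194, -0.981, 0.0], [-0.981, -0.194, -0.0], [0.0, -0.0, -1.0]]
force: [-0.8, 0.3, -1.3]
opening: 0.225
```

```bash
python3 - <<'E'
from h import *
d=shot('E',['wrist','side','top'])
from rig import bot
s=bot.read_state(); print(s['force'],s['moment'],s['position'])
cr=lambda n,u,v,w,h: cv2.resize(d[n]['frame'][v:v+h,u:u+w,::-1],(400,300),interpolation=cv2.INTER_CUBIC)
cv2.imwrite('pics/e.png',np.vstack([np.hstack([cr('side',190,80,200,150),cr('side',268,100,80,60)]),np.hstack([cr('wrist',192,0,120,90),cr('top',180,120,120,90)])]))
E
```

```text
[ 0.03158825 -0.548768   -1.12608868] [ 0.02587602  0.03907227 -0.02372663] [0.51590077 0.07130793 0.37761024]
```

View pics/e.png

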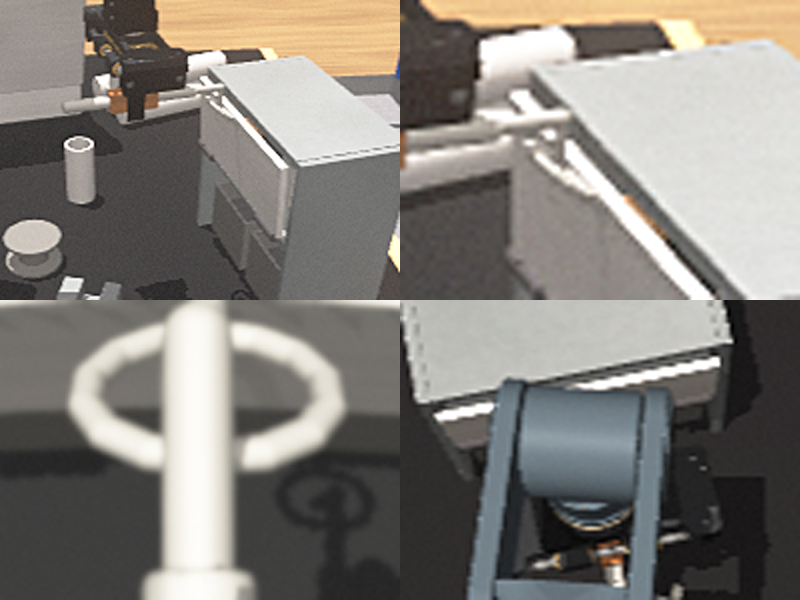

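The wrist view shows the ring centred at about (207,395), with the pole over its middle and the pin's shadow inside the ring's shadow at (325,495). The force is near zero and the hook point is computed within 2 mm of the eye, so I'm pulling along the arc.

Call:
arm_command:
  targets:
    - {"rot":[0,0,0],"offset":[0,0.4,0],"gripper":1}
    - {"rot":[0,0,0],"offset":[0,0.8,0.05],"gripper":1}
    - {"rot":[0,0,0],"offset":[0,1.1,0.1],"gripper":1}
    - {"rot":[0,0,0],"offset":[0,1.4,0.2],"gripper":1}
    - {"rot":[0,0,0],"offset":[0,1.7,0.3],"gripper":1}
    - {"rot":[0,0,0],"offset":[0,2.0,0.4],"gripper":1}
    - {"rot":[0,0,0],"offset":[0,2.3,0.5],"gripper":1}
    - {"rot":[0,0,0],"offset":[0,2.6,0.55],"gripper":1}

```text
time_s: 8.4
position: [0.49, 0.0661, 0.3716]
tcp_rot: [[0.194, -0.981, -0.0], [-0.981, -0.194, -0.0], [0.0, 0.0, -1.0]]
force: [2.7, -0.4, -3.4]
opening: 0.227
```

Call:
arm_command:
  targets:
    - {"rot":[0,0,0],"offset":[0,0.35,0.15],"gripper":1}
    - {"rot":[0,0,0],"offset":[0,0.7,0.3],"gripper":1}
    - {"rot":[0,0,0],"offset":[0,1.05,0.5],"gripper":1}
    - {"rot":[0,0,0],"offset":[0,1.4,0.65],"gripper":1}
    - {"rot":[0,0,0],"offset":[0,1.75,0.8],"gripper":1}
    - {"rot":[0,0,0],"offset":[0,2.1,1.0],"gripper":1}
    - {"rot":[0,0,0],"offset":[0,2.45,1.2],"gripper":1}
    - {"rot":[0,0,0],"offset":[0,2.8,1.4],"gripper":1}

```text
time_s: 9.2
position: [0.4626, 0.0608, 0.3576]
tcp_rot: [[0.194, -0.981, 0.001], [-0.981, -0.194, 0.0], [0.0, -0.001, -1.0]]
force: [4.1, 0.2, -2.6]
opening: 0.224
```

```bash
python3 - <<'E'
from h import *
from rig import bot
d=shot('F',['wrist','side']); s=bot.read_state(); print(s['force'],s['position'])
cr=lambda n,u,v,w,h: cv2.resize(d[n]['frame'][v:v+h,u:u+w,::-1],(400,400),interpolation=cv2.INTER_CUBIC)
cv2.imwrite('pics/f.png',np.hstack([cr('side',220,80,130,130),cr('wrist',182,0,140,140)]))
E
```

```text
[ 1.5650916   0.23574131 -2.05062341] [0.46178778 0.06073335 0.35739481]
```

View pics/f.png

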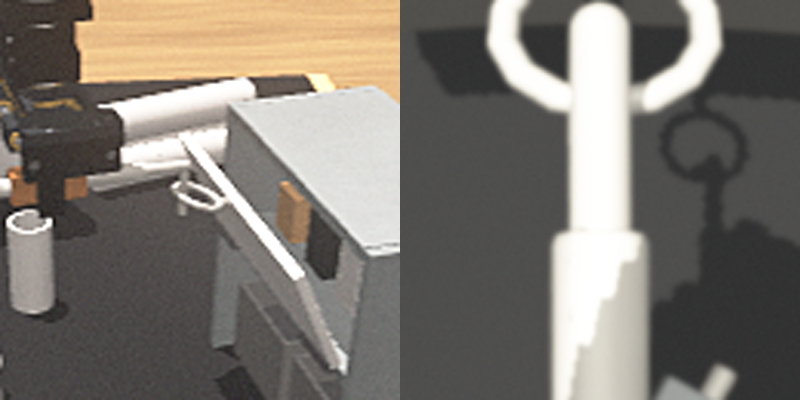

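The hook pin passes through the ring's near edge (side: 183,200), the pole is still level and the hatch has tilted to about 0.4 rad. I'm continuing the pull.

Call:
arm_command:
  targets:
    - {"rot":[0,0,0],"offset":[0,0.3,0.2],"gripper":1}
    - {"rot":[0,0,0],"offset":[0,0.6,0.4],"gripper":1}
    - {"rot":[0,0,0],"offset":[0,0.9,0.65],"gripper":1}
    - {"rot":[0,0,0],"offset":[0,1.2,0.9],"gripper":1}
    - {"rot":[0,0,0],"offset":[0,1.5,1.15],"gripper":1}
    - {"rot":[0,0,0],"offset":[0,1.8,1.4],"gripper":1}
    - {"rot":[0,0,0],"offset":[0,2.1,1.65],"gripper":1}
    - {"rot":[0,0,0],"offset":[0,2.4,1.9],"gripper":1}

```text
time_s: 10.1
position: [0.4402, 0.0562, 0.3387]
tcp_rot: [[0.194, -0.981, 0.003], [-0.981, -0.194, 0.001], [0.0, -0.003, -1.0]]
force: [7.5, 0.8, -5.1]
opening: 0.225
```

Call:
arm_command:
  targets:
    - {"rot":[0,0,0],"offset":[0,0.25,0.3],"gripper":1}
    - {"rot":[0,0,0],"offset":[0,0.5,0.55],"gripper":1}
    - {"rot":[0,0,0],"offset":[0,0.7,0.8],"gripper":1}
    - {"rot":[0,0,0],"offset":[0,0.9,1.1],"gripper":1}
    - {"rot":[0,0,0],"offset":[0,1.1,1.35],"gripper":1}
    - {"rot":[0,0,0],"offset":[0,1.3,1.65],"gripper":1}
    - {"rot":[0,0,0],"offset":[0,1.5,1.95],"gripper":1}
    - {"rot":[0,0,0],"offset":[0,1.6,2.1],"gripper":1}

```text
time_s: 10.9
position: [0.4268, 0.0533, 0.3183]
tcp_rot: [[0.194, -0.981, 0.009], [-0.981, -0.194, 0.001], [0.001, -0.009, -1.0]]
force: [11.8, 2.7, -6.7]
opening: 0.226
```

Call:
arm_command:
  targets:
    - {"rot":[0,0,0],"offset":[0,0,0],"gripper":1}
    - {"rot":[0,0,0],"offset":[0,0,0],"gripper":1}
    - {"rot":[0,0,0],"offset":[0,0,0],"gripper":1}
    - {"rot":[0,0,0],"offset":[0,0,0],"gripper":1}
    - {"rot":[0,0,0],"offset":[0,0,0],"gripper":1}

```text
time_s: 11.4
position: [0.4268, 0.0533, 0.3184]
tcp_rot: [[0.194, -0.981, 0.009], [-0.981, -0.194, 0.001], [0.001, -0.009, -1.0]]
force: [11.1, 2.5, -6.4]
opening: 0.228
```

```bash
python3 - <<'E'
from h import *
from rig import bot
d=shot('G',['wrist','side']); s=bot.read_state(); print(s['force'],s['position'])
cr=lambda n,u,v,w,h: cv2.resize(d[n]['frame'][v:v+h,u:u+w,::-1],(400,400),interpolation=cv2.INTER_CUBIC)
cv2.imwrite('pics/g.png',np.hstack([cr('side',200,90,130,130),cr('wrist',182,0,140,140)]))
E
```

```text
[ 9.96164046  2.89185571 -5.95056252] [0.42676608 0.05327311 0.31836205]
```

View pics/g.png

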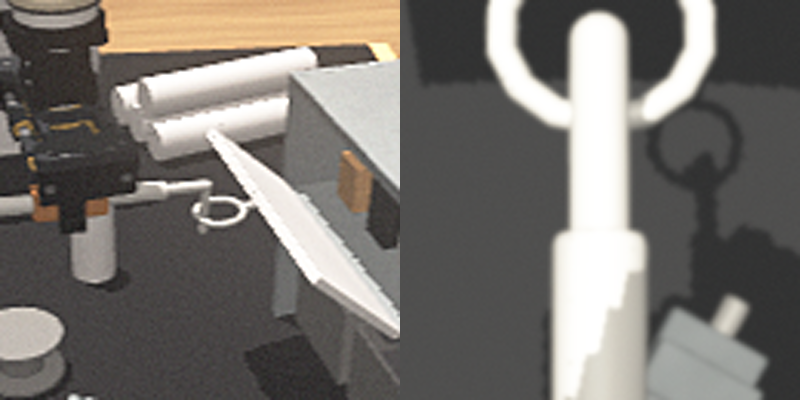

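The ring is now level in the side view, so the hatch is at about 0.8 rad, and the pole is level with its pin still inside. The pull force is 10 N, so I'm continuing more slowly.

Call:
arm_command:
  targets:
    - {"rot":[0,0,0],"offset":[0,0.08,0.18],"gripper":1}
    - {"rot":[0,0,0],"offset":[0,0.16,0.35],"gripper":1}
    - {"rot":[0,0,0],"offset":[0,0.24,0.52],"gripper":1}
    - {"rot":[0,0,0],"offset":[0,0.32,0.7],"gripper":1}
    - {"rot":[0,0,0],"offset":[0,0.4,0.88],"gripper":1}
    - {"rot":[0,0,0],"offset":[0,0.48,1.05],"gripper":1}
    - {"rot":[0,0,0],"offset":[0,0.56,1.22],"gripper":1}
    - {"rot":[0,0,0],"offset":[0,0.64,1.4],"gripper":1}

```text
time_s: 12.3
position: [0.4212, 0.0521, 0.3047]
tcp_rot: [[0.194, -0.981, 0.011], [-0.981, -0.194, 0.001], [0.001, -0.011, -1.0]]
force: [11.4, 3.8, -5.1]
opening: 0.224
```

Call:
arm_command:
  targets:
    - {"rot":[0,0,0],"offset":[0,0.06,0.18],"gripper":1}
    - {"rot":[0,0,0],"offset":[0,0.12,0.36],"gripper":1}
    - {"rot":[0,0,0],"offset":[0,0.18,0.54],"gripper":1}
    - {"rot":[0,0,0],"offset":[0,0.24,0.72],"gripper":1}
    - {"rot":[0,0,0],"offset":[0,0.3,0.9],"gripper":1}
    - {"rot":[0,0,0],"offset":[0,0.36,1.08],"gripper":1}
    - {"rot":[0,0,0],"offset":[0,0.42,1.26],"gripper":1}
    - {"rot":[0,0,0],"offset":[0,0.48,1.45],"gripper":1}

```text
time_s: 13.1
position: [0.417, 0.0511, 0.2905]
tcp_rot: [[0.194, -0.981, 0.012], [-0.981, -0.194, 0.001], [0.001, -0.012, -1.0]]
force: [10.7, 3.9, -3.9]
opening: 0.229
```

Call:
arm_command:
  targets:
    - {"rot":[0,0,0],"offset":[0,0.05,0.2],"gripper":1}
    - {"rot":[0,0,0],"offset":[0,0.1,0.4],"gripper":1}
    - {"rot":[0,0,0],"offset":[0,0.15,0.6],"gripper":1}
    - {"rot":[0,0,0],"offset":[0,0.2,0.8],"gripper":1}
    - {"rot":[0,0,0],"offset":[0,0.25,1.0],"gripper":1}
    - {"rot":[0,0,0],"offset":[0,0.3,1.2],"gripper":1}
    - {"rot":[0,0,0],"offset":[0,0.3,1.4],"gripper":1}
    - {"rot":[0,0,0],"offset":[0,0.3,1.5],"gripper":1}

```text
time_s: 13.9
position: [0.414, 0.0505, 0.2755]
tcp_rot: [[0.194, -0.981, 0.012], [-0.981, -0.194, 0.001], [0.002, -0.012, -1.0]]
force: [9.4, 3.7, -3.3]
opening: 0.225
```

Call:
arm_command:
  targets:
    - {"rot":[0,0,0],"offset":[0,-0.3,0.2],"gripper":1}
    - {"rot":[0,0,0],"offset":[0,-0.6,0.4],"gripper":1}
    - {"rot":[0,0,0],"offset":[0,-0.8,0.6],"gripper":1}
    - {"rot":[0,0,0],"offset":[0,-0.9,0.8],"gripper":1}
    - {"rot":[0,0,0],"offset":[0,-0.9,1.0],"gripper":1}
    - {"rot":[0,0,0],"offset":[0,-0.9,1.0],"gripper":1}
    - {"rot":[0,0,0],"offset":[0,-0.9,1.0],"gripper":1}
    - {"rot":[0,0,0],"offset":[0,-0.9,1.0],"gripper":1}

```text
time_s: 14.7
position: [0.4183, 0.052, 0.2643]
tcp_rot: [[0.194, -0.981, -0.0], [-0.981, -0.194, -0.0], [-0.0, 0.0, -1.0]]
force: [0.6, -0.2, -1.6]
opening: 0.23
```

Call:
arm_command:
  targets:
    - {"rot":[0,0,0],"offset":[0,0,0],"gripper":1}
    - {"rot":[0,0,0],"offset":[0,0,0],"gripper":1}
    - {"rot":[0,0,0],"offset":[0,0,0],"gripper":1}
    - {"rot":[0,0,0],"offset":[0,0,0],"gripper":1}
    - {"rot":[0,0,0],"offset":[0,0,0],"gripper":1}
    - {"rot":[0,0,0],"offset":[0,0,0],"gripper":1}
    - {"rot":[0,0,0],"offset":[0,0,0],"gripper":1}
    - {"rot":[0,0,0],"offset":[0,0,0],"gripper":1}

```text
time_s: 15.5
position: [0.4184, 0.052, 0.2642]
tcp_rot: [[0.194, -0.981, -0.0], [-0.981, -0.194, 0.0], [-0.0, 0.0, -1.0]]
force: [1.1, 0.1, -1.3]
opening: 0.232
```

Call:
arm_command:
  targets:
    - {"rot":[0,0,0],"offset":[0,0,0],"gripper":1}
    - {"rot":[0,0,0],"offset":[0,0,0],"gripper":1}
    - {"rot":[0,0,0],"offset":[0,0,0],"gripper":1}
    - {"rot":[0,0,0],"offset":[0,0,0],"gripper":1}
    - {"rot":[0,0,0],"offset":[0,0,0],"gripper":1}
    - {"rot":[0,0,0],"offset":[0,0,0],"gripper":1}
    - {"rot":[0,0,0],"offset":[0,0,0],"gripper":1}
    - {"rot":[0,0,0],"offset":[0,0,0],"gripper":1}

```text
time_s: 16.3
position: [0.4184, 0.052, 0.2642]
tcp_rot: [[0.194, -0.981, -0.0], [-0.981, -0.194, 0.0], [-0.0, 0.0, -1.0]]
force: [0.4, 0.1, -1.9]
opening: 0.228
```

Call:
arm_command:
  targets:
    - {"rot":[0,0,0],"offset":[0,0,0],"gripper":1}
    - {"rot":[0,0,0],"offset":[0,0,0],"gripper":1}
    - {"rot":[0,0,0],"offset":[0,0,0],"gripper":1}
    - {"rot":[0,0,0],"offset":[0,0,0],"gripper":1}
    - {"rot":[0,0,0],"offset":[0,0,0],"gripper":1}
    - {"rot":[0,0,0],"offset":[0,0,0],"gripper":1}
    - {"rot":[0,0,0],"offset":[0,0,0],"gripper":1}
    - {"rot":[0,0,0],"offset":[0,0,0],"gripper":1}

```text
time_s: 17.1
position: [0.4184, 0.052, 0.2643]
tcp_rot: [[0.194, -0.981, 0.0], [-0.981, -0.194, -0.0], [0.0, -0.0, -1.0]]
force: [-1.0, 0.3, -0.9]
opening: 0.223
```

```bash
python3 - <<'E'
from h import *
from rig import bot
d=shot('H',['wrist','side']); s=bot.read_state(); print(s['force'],s['position'])
cr=lambda n,u,v,w,h: cv2.resize(d[n]['frame'][v:v+h,u:u+w,::-1],(400,400),interpolation=cv2.INTER_CUBIC)
cv2.imwrite('pics/h.png',np.hstack([cr('side',200,100,140,140),cr('wrist',182,0,140,140)]))
E
```

```text
[-0.84509854 -0.63719998 -1.1893702 ] [0.41840543 0.05205064 0.26424785]
```

View pics/h.png

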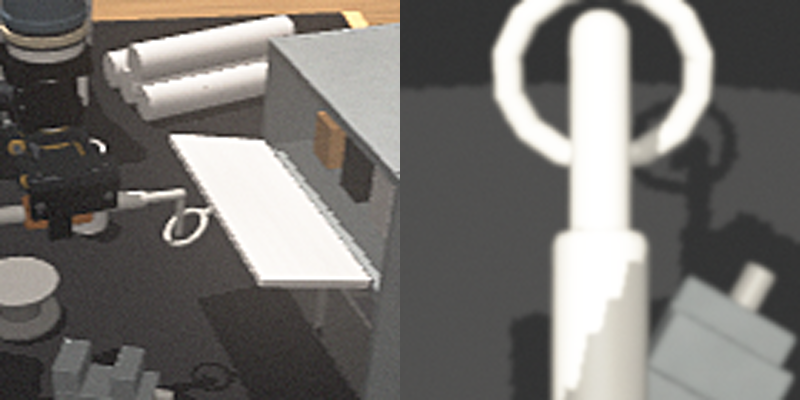

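The hatch looks fully down. The ring is at (187,227) in the side view and (603,75) in the wrist view, with the pin still inside it. I'm checking the eye's height by triangulation.

```bash
python3 - <<'E'
from h import *
d=load('H');k=1/2.857
e,r=tri((d['side'],(200+187*k,100+227*k)),(d['wrist'],(182+203*k,77*k))); print(e,r)
# expected eye from shut eye: hinge = eye(th~.03) + ..., yaw 11
u=np.array([.983,.186,0])
for th0 in (.0,.05,.1):
  E0=np.array([.6337,.0934,.300]); f=th0+.2211; H=E0+u*.1322*np.sin(f)-[0,0,.1322*np.cos(f)]
  print(th0,'hinge z',H[2],[np.round(H-u*.1322*np.sin(t+.2211)+[0,0,.1322*np.cos(t+.2211)],4) for t in (1.2,1.35)])
E
```

```text
[0.54250826 0.07590657 0.16980288] 1.2652571711915925
0.0 hinge z 0.1710181701971285 [array([0.5337, 0.0745, 0.1907]), array([0.5322, 0.0742, 0.171 ])]
0.05 hinge z 0.17262835266148258 [array([0.54  , 0.0757, 0.1923]), array([0.5385, 0.0754, 0.1726])]
0.1 hinge z 0.17455689791031131 [array([0.5462, 0.0768, 0.1943]), array([0.5448, 0.0766, 0.1745])]
```

The eye is at z = 0.170, which matches 1.35 rad. I'm lifting the pin out and carrying the pole back over the holder.

Call:
arm_command:
  targets:
    - {"rot":[0,0,0],"offset":[0,-0.3,-0.5],"gripper":1}
    - {"rot":[0,0,0],"offset":[0,-0.3,-1.5],"gripper":1}
    - {"rot":[0,0,0],"offset":[0,-0.3,-3],"gripper":1}
    - {"rot":[0,0,0],"offset":[0,-0.3,-5],"gripper":1}
    - {"rot":[0,0,0],"offset":[0,-0.3,-7.5],"gripper":1}
    - {"rot":[0,0,0],"offset":[0,-0.3,-10],"gripper":1}
    - {"rot":[0,0,0],"offset":[2,0,-12],"gripper":1}
    - {"rot":[0,0,0],"offset":[5,0,-13.6],"gripper":1}

```text
time_s: 18.0
position: [0.4277, 0.0036, 0.4026]
tcp_rot: [[0.197, -0.98, 0.002], [-0.98, -0.197, -0.0], [0.001, -0.002, -1.0]]
force: [0.5, -0.4, -1.1]
opening: 0.224
```

Call:
arm_command:
  targets:
    - {"rot":[0,0,0],"offset":[4,0.5,0],"gripper":1}
    - {"rot":[0,0,0],"offset":[8.5,1,0],"gripper":1}
    - {"rot":[0,0,0],"offset":[13,1.5,0],"gripper":1}
    - {"rot":[0,0,0],"offset":[17.5,2,0],"gripper":1}
    - {"rot":[0,0,0],"offset":[22,2.5,0],"gripper":1}
    - {"rot":[0,0,0],"offset":[26,3,0],"gripper":1}
    - {"rot":[0,0,0],"offset":[29.5,3.2,0],"gripper":1}
    - {"rot":[0,0,0],"offset":[32.1,3.2,0],"gripper":1}

```text
time_s: 18.8
position: [0.4589, -0.3206, 0.401]
tcp_rot: [[0.193, -0.981, 0.001], [-0.981, -0.193, -0.001], [0.001, -0.0, -1.0]]
force: [-0.3, -0.4, -0.9]
opening: 0.227
```

Call:
arm_command:
  targets:
    - {"rot":[0,0,0],"offset":[0,0,3],"gripper":1}
    - {"rot":[0,0,0],"offset":[0,0,7],"gripper":1}
    - {"rot":[0,0,0],"offset":[0,0,11],"gripper":1}
    - {"rot":[0,0,0],"offset":[0,0,15],"gripper":1}
    - {"rot":[0,0,0],"offset":[0,0,18],"gripper":1}
    - {"rot":[0,0,0],"offset":[0,0,20],"gripper":1}
    - {"rot":[0,0,0],"offset":[0,0,20],"gripper":1}
    - {"rot":[0,0,0],"offset":[0,0,20],"gripper":1}

```text
time_s: 19.6
position: [0.4595, -0.3185, 0.201]
tcp_rot: [[0.194, -0.981, 0.001], [-0.981, -0.194, -0.001], [0.001, -0.0, -1.0]]
force: [-0.4, -0.4, -1.0]
opening: 0.225
```

```bash
python3 - <<'E'
from h import *
from rig import bot
d=shot('I',['wrist','side']); s=bot.read_state(); print(s['force'],s['position'],s['tcp_rot'][:,0])
cr=lambda n,u,v,w,h: cv2.resize(d[n]['frame'][v:v+h,u:u+w,::-1],(400,400),interpolation=cv2.INTER_CUBIC)
cv2.imwrite('pics/i.png',np.hstack([cr('side',185,250,130,130),cr('wrist',172,50,160,160)]))
E
```

```text
[ 0.82026605 -0.22063594 -1.67540326] [ 0.4599522  -0.31890132  0.20199345] [ 0.19436428 -0.98092511  0.00290853]
```

View pics/i.png

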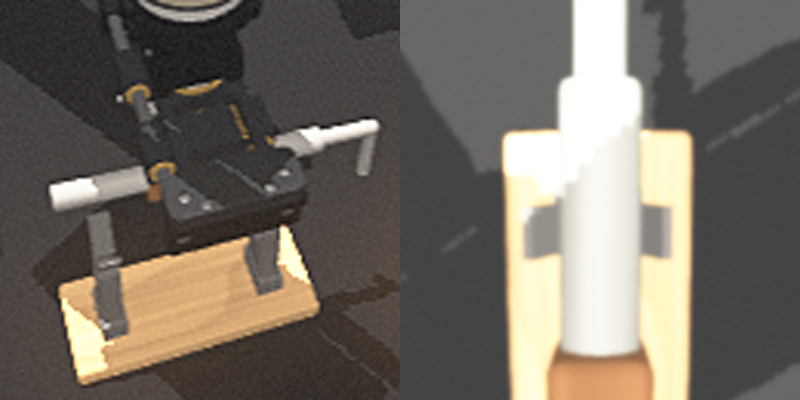

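The rod is centred over the front tabs: it sits at 600 and the tabs span 524–672. I'm checking the pole's pitch in the side view against the projection of a level pole.

```bash
python3 - <<'E'
from h import *
from rig import bot
S=load('I')['side']; s=bot.read_state(); R=s['tcp_rot']; k=400/130
for dz in (0,.005):
  for x,z in ((-.09,0),(.084,0),(.12,0),(.12,-.048)):
    P=s['position']-R[:,1]*x+R[:,2]*(.051+dz-z); print(dz,x,z,np.round((proj(S,P)-[185,250])*k,0))
E
```

```text
0 -0.09 0 [ 48. 206.]
0 0.084 0 [316. 137.]
0 0.12 0 [368. 124.]
0 0.12 -0.048 [362. 170.]
0.005 -0.09 0 [ 49. 211.]
0.005 0.084 0 [316. 142.]
0.005 0.12 0 [367. 129.]
0.005 0.12 -0.048 [362. 175.]
```

```bash
python3 - <<'E'
from h import *
from rig import bot
d=load('I')['side']; g=cv2.cvtColor(d['frame'],cv2.COLOR_RGB2GRAY).astype(float); s=bot.read_state(); R=s['tcp_rot']
for x in (-.085,-.075,-.065,-.055,-.045,.075,.08,.09,.1,.11):
    P=s['position']-R[:,1]*x+R[:,2]*.051; uv=proj(d,P)
    col=cv2.remap(g.astype(np.float32),np.full((1,33),uv[0],np.float32),(uv[1]+np.arange(-8,8.5,.5)).astype(np.float32)[None],cv2.INTER_LINEAR)[0]
    print(x,np.round(uv,1),col[::2].astype(int))
E
```

```text
-0.085 [203.3 316.2] [ 65 137 255 254 251 249 239 215 180 140  96  67  70  70  72  70  70]
-0.075 [208.6 314.9] [ 56 114 238 254 250 249 239 219 184 150 102  69  66  71  73  73  73]
-0.065 [213.8 313.5] [ 64  77 171 239 247 253 244 228 196 156 112  78  68  72  93 110 103]
-0.055 [219.1 312.2] [ 66  71 132 159 169 176 182 178 169 155 132  67  45  53  82 115 117]
-0.045 [224.2 310.9] [ 67  56 128 153 169 180 184 179 173 157 142  63  47  51  50  49  49]
0.075 [283.5 295.7] [ 67  66  63  50 182 253 217 175 164 166 161 150 106  57  45  46  48]
0.08 [285.9 295.1] [ 68  68  62  57 174 254 253 249 247 203 185 146 122  67  56  64  61]
0.09 [290.6 293.9] [ 71  68  67  67  60  48 222 254 243 219 159  93  72  66  65  69  69]
0.1 [295.3 292.7] [ 68  67  68  65  60  51 183 255 245 223 169  95  67  69  68  73  73]
0.11 [300.  291.5] [ 71  66  66  68  64  58 150 255 248 229 181 107  67  67  65  63  66]
```

The measured pitch is about 2.8° nose down, with the axis about 3.5 mm above the grasp point. I'm correcting the pitch while lowering the pole to just above the tabs.

Call:
arm_command:
  targets:
    - {"rot":[2.8,0,0],"offset":[0,0.4,0],"gripper":1}
    - {"rot":[2.8,0,0],"offset":[0,0.4,1.5],"gripper":1}
    - {"rot":[2.8,0,0],"offset":[0,0.4,3],"gripper":1}
    - {"rot":[2.8,0,0],"offset":[0,0.4,4.5],"gripper":1}
    - {"rot":[2.8,0,0],"offset":[0,0.4,5.5],"gripper":1}
    - {"rot":[2.8,0,0],"offset":[0,0.4,6.0],"gripper":1}
    - {"rot":[2.8,0,0],"offset":[0,0.4,6.0],"gripper":1}
    - {"rot":[2.8,0,0],"offset":[0,0.4,6.0],"gripper":1}

```text
time_s: 20.5
position: [0.4556, -0.3192, 0.1409]
tcp_rot: [[0.194, -0.98, 0.049], [-0.981, -0.194, 0.009], [0.001, -0.05, -0.999]]
force: [0.8, 0.0, -2.0]
opening: 0.223
```

```bash
cat >> h.py <<'E'
def prof(tag,tilt,axis_up=.0035,xs=(-.085,-.075,-.065,.08,.09,.1,.11)):
    """vertical px offset of the rod's axis from a level pole expected at the grasp"""
    from rig import bot
    d=shot(tag,['side'])['side']; g=cv2.cvtColor(d['frame'],cv2.COLOR_RGB2GRAY).astype(np.float32); s=bot.read_state(); R=s['tcp_rot']
    print(np.round(s['position'],4),np.round(s['force'],1)); c=s['position']+R[:,2]*.051
    e=-R[:,1].copy(); e[2]=0; e/=np.linalg.norm(e)
    for x in xs:
        uv=proj(d,c+e*x+[0,0,axis_up]); o=np.arange(-8,8.01,.5,np.float32)
        col=cv2.remap(g,np.full((1,o.size),uv[0],np.float32),(uv[1]+o).astype(np.float32)[None],cv2.INTER_LINEAR)[0]
        print(x,col[::2].astype(int))
E
python3 -c "
from h import *
prof('J',0)"
```

```text
[ 0.4556 -0.3192  0.141 ] [-0.1  0.2 -1. ]
-0.085 [ 63  66  63  57 113 255 254 251 247 226 193 151 109  63  63  60 157]
-0.075 [ 67  62  65  64 122 152 161 171 173 166 164 148 108  72  61  60 148]
-0.065 [105 102 101  98 116 152 162 172 178 170 160 147 118  79  72  72 112]
0.08 [ 53  51  44  22 193 252 250 246 241 228 205 158  88  45  48  47  52]
0.09 [ 50  45  43  46  36  97 224 254 237 196 126  56  42  46  50  50  48]
0.1 [ 67  68  68  66  52 112 216 253 240 199 121  58  46  49  49  48  49]
0.11 [ 69  69  66  64  55 117 246 251 239 198 120  55  40  46  48  56  70]
```

The pole is level within about 1 mm, with its axis at about 0.0935 m. I'm pressing it down.

Call:
arm_command:
  targets:
    - {"rot":[0,0,0],"offset":[0,0.02,0.4],"gripper":1}
    - {"rot":[0,0,0],"offset":[0,0.04,0.8],"gripper":1}
    - {"rot":[0,0,0],"offset":[0,0.06,1.1],"gripper":1}
    - {"rot":[0,0,0],"offset":[0,0.07,1.4],"gripper":1}
    - {"rot":[0,0,0],"offset":[0,0.08,1.6],"gripper":1}
    - {"rot":[0,0,0],"offset":[0,0.09,1.8],"gripper":1}

```text
time_s: 21.15
position: [0.4556, -0.319, 0.123]
tcp_rot: [[0.195, -0.98, 0.049], [-0.981, -0.194, 0.008], [0.001, -0.05, -0.999]]
force: [-0.1, 0.1, 0.1]
opening: 0.226
```

Call:
arm_command:
  targets:
    - {"rot":[0,0,0],"offset":[0,0.01,0.15],"gripper":1}
    - {"rot":[0,0,0],"offset":[0,0.02,0.3],"gripper":1}
    - {"rot":[0,0,0],"offset":[0,0.03,0.45],"gripper":1}
    - {"rot":[0,0,0],"offset":[0,0.03,0.6],"gripper":1}
    - {"rot":[0,0,0],"offset":[0,0.03,0.6],"gripper":1}
    - {"rot":[0,0,0],"offset":[0,0.03,0.6],"gripper":1}

```text
time_s: 21.75
position: [0.4549, -0.3188, 0.1177]
tcp_rot: [[0.194, -0.98, 0.048], [-0.981, -0.194, 0.009], [0.0, -0.049, -0.999]]
force: [-3.3, 1.8, 13.1]
opening: 0.229
```

```bash
python3 -c "
from h import *
prof('K',0)"
```

```text
[ 0.4549 -0.3188  0.1178] [-2.2  2.6 13.5]
-0.085 [ 67  67  60  65 140 227 254 253 249 230 194 142 192 242 240 237 233]
-0.075 [ 66  68  65  74 113 151 162 170 173 163 156 135 146 250 252 229 178]
-0.065 [ 95  94  89  85 135 152 165 179 186 176 163 144 117 143 124 113 130]
0.08 [ 46  45  41  28 157 253 250 247 242 229 199 160  92  49  42  46  46]
0.09 [ 46  48  47  46  31  91 231 253 241 202 125  55  41  44  48  47  46]
0.1 [ 45  46  44  43  42  70 253 253 239 205 132  49  41  46  45  46  50]
0.11 [ 72  55  46  48  38  55 254 255 239 215 131  48  44  50  46  49  49]
```

Call:
arm_command:
  targets:
    - {"rot":[0,0,0],"offset":[0,0.01,0.1],"gripper":1}
    - {"rot":[0,0,0],"offset":[0,0.01,0.2],"gripper":1}
    - {"rot":[0,0,0],"offset":[0,0.02,0.3],"gripper":1}
    - {"rot":[0,0,0],"offset":[0,0.02,0.3],"gripper":1}

```text
time_s: 22.2
position: [0.4549, -0.3188, 0.1175]
tcp_rot: [[0.195, -0.98, 0.049], [-0.981, -0.195, 0.009], [0.001, -0.05, -0.999]]
force: [-6.6, 5.4, 33.5]
opening: 0.229
```

```bash
python3 -c "
from h import *
prof('L',0)"
```

```text
[ 0.4549 -0.3188  0.1175] [-6.4  4.7 33.6]
-0.085 [ 64  63  63  65 144 231 254 254 247 228 190 139 200 243 239 238 235]
-0.075 [ 71  66  62  74 117 152 161 169 175 166 156 132 156 249 251 246 214]
-0.065 [ 98  92  87  88 128 151 165 175 184 176 165 143 118 143 119 116 130]
0.08 [ 46  45  45  28 162 252 250 246 241 228 199 158  90  51  43  44  45]
0.09 [ 46  44  45  44  30 111 241 251 240 202 126  60  40  41  43  46  48]
0.1 [ 46  48  45  46  36  70 245 252 240 207 132  56  43  49  50  46  48]
0.11 [ 68  54  48  49  36  50 254 254 240 206 146  42  43  50  48  45  48]
```

The contact is solid: 33 N for a further 0.2 mm of travel, with no slip in the grip. I'm relieving the press and releasing.

Call:
arm_command:
  targets:
    - {"rot":[0,0,0],"offset":[0,-0.03,-0.4],"gripper":1}
    - {"rot":[0,0,0],"offset":[0,-0.03,-0.5],"gripper":1}
    - {"rot":[0,0,0],"offset":[0,-0.03,-0.5],"gripper":0.5}
    - {"rot":[0,0,0],"offset":[0,-0.03,-0.5],"gripper":0.2}
    - {"rot":[0,0,0],"offset":[0,-0.03,-0.5],"gripper":0.2}
    - {"rot":[0,0,0],"offset":[0,-0.03,-0.5],"gripper":0.2}
    - {"rot":[0,0,0],"offset":[0,-0.03,-0.5],"gripper":0.2}
    - {"rot":[0,0,0],"offset":[0,-0.03,-0.5],"gripper":0.2}

```text
time_s: 23.05
position: [0.4551, -0.3189, 0.1181]
tcp_rot: [[0.194, -0.98, 0.048], [-0.981, -0.194, 0.01], [-0.0, -0.049, -0.999]]
force: [0.4, -0.1, -0.2]
opening: 0.688
```

Call:
arm_command:
  targets:
    - {"rot":[0,0,0],"offset":[0,0,0],"gripper":0.2}
    - {"rot":[0,0,0],"offset":[0,0,0],"gripper":0.2}
    - {"rot":[0,0,0],"offset":[0,0,-1],"gripper":0.2}
    - {"rot":[0,0,0],"offset":[0,-0.1,-3],"gripper":0.2}
    - {"rot":[0,0,0],"offset":[0,-0.2,-6],"gripper":0.2}
    - {"rot":[0,0,0],"offset":[0,-0.5,-10],"gripper":0.2}
    - {"rot":[0,0,0],"offset":[0,-0.7,-14],"gripper":0.2}
    - {"rot":[-2.8,0,0],"offset":[0,-0.9,-17],"gripper":0.2}

```text
time_s: 23.85
position: [0.4552, -0.319, 0.2918]
tcp_rot: [[0.193, -0.981, 0.001], [-0.981, -0.193, -0.002], [0.002, -0.0, -1.0]]
force: [1.1, 1.2, -0.7]
opening: 0.803
```

```bash
python3 - <<'E'
from h import *
from rig import bot
d=shot('M',['wrist','side']); s=bot.read_state(); print(s['time_s'],s['opening'],s['force'],s['position'])
cr=lambda n,u,v,w,h: cv2.resize(d[n]['frame'][v:v+h,u:u+w,::-1],(400,400),interpolation=cv2.INTER_CUBIC)
cv2.imwrite('pics/m.png',np.hstack([cr('side',185,250,130,130),cr('wrist',172,50,160,160)]))
# side profile against a home pole: axis z=.07 over holder centre, yaw 11.2
S=d['side']; g=cv2.cvtColor(S['frame'],cv2.COLOR_RGB2GRAY).astype(np.float32)
e=np.array([.981,.194,0]); c=np.array([.4575,-.3194,.07]); o=np.arange(-8,9,1,np.float32)
for x in (-.085,-.075,-.04,.04,.08,.09,.1,.11):
    uv=proj(S,c+e*x); print(x,cv2.remap(g,np.full((1,o.size),uv[0],np.float32),(uv[1]+o).astype(np.float32)[None],cv2.INTER_LINEAR)[0].astype(int))
W=d['wrist']
for x in (-.032,.032,.084,.12): print(x,(proj(W,c+e*x+[0,0,.008])-[172,50])*2.5+[400,0])
E
```

```text
23.95 0.8029019510349537 [ 1.02381847 -0.30383307  0.15776233] [ 0.45808477 -0.32044203  0.29421384]
-0.085 [ 58  50  54 129 255 254 254 254 249 227 182 154 244 249 244 246 239]
-0.075 [ 57  51  33 162 244 255 252 252 245 225 185 128 214 250 252 251 251]
-0.04 [ 59  55  53  80 157 170 181 195 192 184 171 153 167 203 198 195 184]
0.04 [ 77  76  73  81 167 175 178 184 181 174 160 145 127 125 115 114 105]
0.08 [ 78  75  67  84 254 254 252 250 245 232 197 145  79  69  74  77  77]
0.09 [ 74  76  77  70  50 234 254 254 240 182 101  71  71  73  76  75  76]
0.1 [ 77  75  73  67  61 197 253 252 238 181 102  75  75  78  77  77  74]
0.11 [ 75  75  74  69  70 169 255 252 236 187 109  70  73  74  76  79  77]
-0.032 [600.71054863 392.69263592]
0.032 [600.48012882 245.45650315]
0.084 [600.26017352 120.24508746]
0.12 [600.09647957  34.50434891]
```

View pics/m.png

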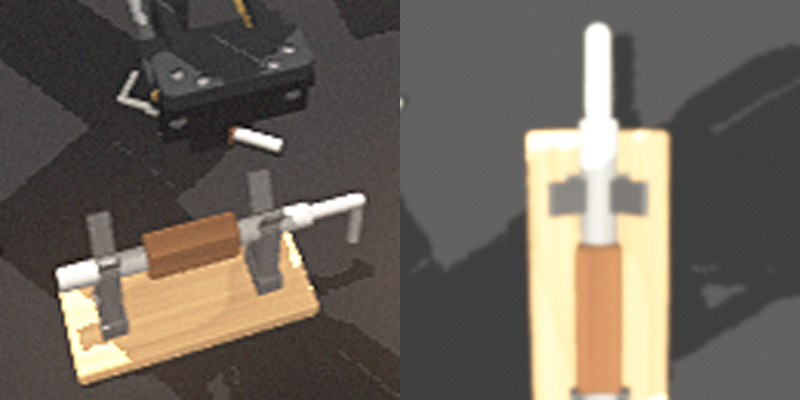

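The last picture shows the pole lying level between both tab pairs, with its grip between the stations, the rod centred on the tabs (598 within 548–648) and the gripper clear above. I'm letting the arm settle before handing in.

Call:
arm_command:
  targets:
    - {"rot":[0,0,0],"offset":[0,0,0],"gripper":0.2}
    - {"rot":[0,0,0],"offset":[0,0,0],"gripper":0.2}
    - {"rot":[0,0,0],"offset":[0,0,0],"gripper":0.2}

```text
time_s: 24.25
position: [0.455, -0.3181, 0.2869]
tcp_rot: [[0.194, -0.981, -0.002], [-0.981, -0.194, 0.003], [-0.003, 0.002, -1.0]]
force: [0.0, 0.1, 0.1]
opening: 0.797
```

```bash
python3 -c "
from rig import ticket
print(ticket.hand_in())"
```

```text
the job is handed in; nothing more can be done
None
```

I hooked the pole into the eye, swung the hatch fully down with it, pressed the pole home in its holder, let go, and handed the job in at about 24 s.

- **Hatch:** the eye's height measured 0.170 m with the hatch down, which matches the 1.35 rad stop. I did not measure it again after unhooking.
- **Pole grip:** the pole had slipped about 2.8° nose-down while pulling, when the pull peaked at about 12 N. I corrected that before pressing.
- **Pole seating:** the press met a solid stop, 33 N for only 0.2 mm more travel, with the pole's axis estimated at 0.070 m. After letting go, the last pictures show it level and centred between both tab pairs, with the grip between the stations and the gripper clear.
- **Disagreement:** the last side view put the axis about 2 mm higher than that. This is within the 66–74 mm limits and about the size of the calibration error.
- **Not measured:** I did not measure the tube, spool and vise again at the end, but the arm's paths stayed well above them. The contact force on the cabinet has no separate reading, but the gripper stayed clear of it in the views I took.

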